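# Clamp the stop against the rock core

### The job

Two identical measuring rails stand on the lab bench; one holds a round rock core lying against its end fence. On that rail, slide the stop along until it rests against the core, leaving the core where it lies, then flip its cam lever from upright all the way down flat so the stop is clamped there. Leave the stop and lever of the empty rail as they are.

Things in the scene. Friction and masses are not known exactly. Their poses are not given: they have to be found in the camera images.
- core_center (a point): Centre of the rock core, a loose grey-brown cylinder 36 mm thick, 80 mm long, 0.21 kg, lying along its rail between low ridges, axis 38 mm above the bench, one end 1 mm from the rail's fixed end fence (plate 64 mm high). Rail: fixed aluminium bar 260 mm long, 60 wide, 20 high.
- core_pivot (a point): Middle of the lever's hinge on the sliding stop of the core's rail, 60 mm above the bench. x: across the rail, the way the lever folds (away from the robot); y: along the rail to the core; z up. Stop: grey saddle 72 mm (x) by 40 (y), top at 50 mm, hinge ears to 67 mm; its face is 22 mm ahead in y, so it meets the core when this point is 62 mm short of core_center. Gap at start 30-85 mm.
- core_lever (a joint): Angle (rad) of that stop's lever: 0 upright (stop slides, 2 N friction), 1.57 flat towards x (clamped, end stop). Starts at 0 to 0.3, stays where left; needs 1-2 N at its end, somewhat more past 1.0 as the cam bites. Dark steel bar from the hinge to 66 mm out, 16 mm wide (y), 9 mm thick, rigid along y: the stop can be slid by it.
- empty_tip (a point): Free end of the upright lever on the other rail, which has no core; 66 mm from its hinge, about 125 mm above the bench. That rail, stop and lever are identical and stand about 165 mm nearer to or farther from the robot than the core's rail. To be left alone.
Not all that is in view belongs to the job. Of the things like the part that bears core_center, leave any that is yellow; of the rest the larger one is meant.

How it is judged:
On the way, in this order (a step that is already met when the one before it is completed fails the run):
1. the stop has been slid up to the core (within 10 mm) with its lever still up (y of core_center in the frame of core_pivot below 0.072 m and value of joint core_lever below 0.8 rad), for 0.1 s.
2. the lever is folded down flat (value of joint core_lever above 1.38 rad), for 0.2 s.
At the end, for the whole second after the job is handed in: The stop stands against the core (gap under 10 mm), its cam lever is down flat (within about 10 degrees), the core still lies in its place on the rail at the fence (within 15 mm), and the empty rail's lever end is within 30 mm of where it was (y of core_center in the frame of core_pivot below 0.072 m and value of joint core_lever above 1.38 rad and distance of core_center from where it was at the start of the episode below 0.015 m and distance of empty_tip from where it was at the start of the episode below 0.03 m); the robot touches nothing.
It fails at once if the empty rail's stop or lever is moved (its lever end by more than 30 mm) (distance of empty_tip from where it was at the start of the episode above 0.03 m).
It also fails if it takes over 42 s, if anything falls off the work surface, if the arm or the gripper's body presses on something with over 40 N, if the wrist force passes 120 N, or if a joint passes its speed limit or range.

### The arm

A 6-joint arm with a two-finger parallel gripper is mounted at the origin on the work surface. World frame = base frame: x ahead of the robot, y to its left, z up, the work surface at z = 0. Lengths are in m, angles in rad, forces in N, time in s.
With the tool pointing down it reaches from about 0.25 to 0.725 m from the base axis. Payload 4 kg.
Tool frame: the origin (TCP) lies at the very end of the fingers, on their centre line; the grasp point (between the pads) lies 19 mm behind it; z points along the fingers, y is the direction in which the jaws open and shut (so a half turn about z gives the same grasp; the last joint's range is limited). The gripper opens to 85 mm and grips with 20 to 120 N. Pads are 22 mm wide; open, the fingers measure 114 mm over their backs; the gripper's body (76 mm by 85 mm) begins 54 mm behind the grasp point. The pads swing forward as they close: fully open they stand 13 mm farther back than shut.
Start: joints at [-1.219, 0.241, 0.005, 1.335, 0, 1.571], TCP at [0.172, -0.469, 0.21] pointing down, gripper open.
Joint ranges: [-2.72, 2.72], [-1.05, 1.87], [-1.09, 1.28], [-1.99, 2.15], [-1.42, 1.44], [-3.14, 3.14]. Speed limits (rad/s): [2.79, 2.79, 3.14, 3.14, 3.14, 3.14].

### API

Orientations are given as a unit quaternion [x, y, z, w].
In Python, from workcell import bot gives the robot as it stands.
- The arm moves only by the shell command python3 -m crank 'ROWS'. ROWS is JSON, a list that holds one entry, the list of rows, each a list of 5 numbers: the shift along the tool's x, y, z in mm, then the turn about the tool's z in degrees, then the closure in counts, from 0 (fully open) to 255 (shut). In form: [[[tx, ty, tz, turn, grip], ...]]. A call has 1 to 12 rows; each row shifts and turns the pose as measured when the row begins, along the tool's axes as they then stand; what a row does not reach is not made up. A row lasts 1/8 s, in which the tool goes at most 62.5 mm and 10.7 degrees, less where a joint would pass 70% of its speed; a pose out of reach is approached as far as the arm can. A call is refused whole if a number of a shift passes 62.5 or a number of a turn 10.7, either way. A call with a gripper value outside its range is refused whole. The fingers move at their own pace and stop on an object; the grip force is fixed at half the most. Time passes only in rows, so rows that do not move let the fingers close. It gives the time, the measured TCP pose, the force and the opening at its end, in the units of the state.
- bot.get_obs(): the state, without advancing time (a new reading comes with each control period).
- bot.camera(name): name is "scene" or "top"; returns a dict with "img" (400x640x3 uint8, blue, green, red), "depth" (400x640 float32, m along the optical axis (not along the pixel's ray), 0 where there is no reading), "fx", "fy", "cx", "cy" (pixels), "R" (3x3) and "t" (3): a world point X has camera coordinates R X + t. Camera axes: x right, y down, z forward; pixel columns grow to the right and rows downward; lengths in m; the calibration is good to about 2 mm. A picture is of the moment at which its call begins.
- bot.job_done(): hands the job in, once; it reports no verdict.
The state is a dict: "clock": time; "joint_pos": joint angles; "joint_vel": joint speeds; "tau": joint torques, N m; "eef_pos": TCP position; "tool_rot": TCP orientation; "ft_force": force on the tool from outside, world axes, zero at the start; "ft_torque": the same for the moment, N m; "grip_width": finger opening in m.
Only numpy, scipy, OpenCV 4.12 (cv2) and the standard library are available. Lean on these libraries where they do the work, as an engineer would, in place of code of your own. Each camera call takes 0.05 s, during which the arm holds its last target.

## Working session

There is one attempt and no reset: what is moved stays moved. The work goes in short steps, Python scripts to look and compute and a shell command to move; the robot and the scene stay as the last step left them, time stands still between calls to the robot, and variables do not carry over. Pictures are saved under pics/ and viewed, and the job is handed in when it is done.

```bash
mkdir -p pics; ls; python3 - <<'E'
from workcell import bot
import cv2,numpy as np,pickle
o=bot.get_obs();print(o)
for n in("scene","top"):
    c=bot.camera(n);cv2.imwrite(f"pics/{n}0.png",c["img"]);pickle.dump(c,open(f"{n}0.pkl","wb"));print(n,c["fx"],c["cx"],c["cy"],c["R"].round(3).tolist(),c["t"])
E
```

```text
pics
{'clock': 0.0, 'joint_pos': array([-1.21896854e+00,  2.41395313e-01,  3.73122652e-03,  1.33520961e+00,
       -1.77996030e-05,  1.57081975e+00]), 'joint_vel': array([ 3.44247691e-04, -1.19694902e-03, -2.80208415e-05,  1.14624725e-03,
        8.26469005e-04, -3.83417656e-04]), 'tau': array([-4.11477067e-04, -3.72312856e+01,  2.52410907e+01,  1.68127078e-02,
       -5.11708572e-05,  4.23197051e-06]), 'eef_pos': array([ 0.17206867, -0.46873946,  0.2095245 ]), 'tool_rot': array([ 9.84568528e-01,  1.74996383e-01, -1.90552973e-04, -1.02109738e-03]), 'ft_force': array([ 0.06317713, -0.07358841,  0.70958767]), 'ft_torque': array([0.00864364, 0.03346208, 0.0174689 ]), 'grip_width': 0.08524357823674122}
scene 441.5398757695909 322.96355320688104 197.81761387076068 [[-0.845, 0.535, 0.003], [0.308, 0.491, -0.815], [-0.437, -0.688, -0.579]] [ 0.49544951 -0.0914106   1.00688407]
top 398.2035261715573 319.1546236006853 195.7208085699012 [[0.014, -1.0, 0.025], [-1.0, -0.015, -0.027], [0.028, -0.024, -0.999]] [-0.02631068  0.58240002  0.73732548]
```

View pics/scene0.png

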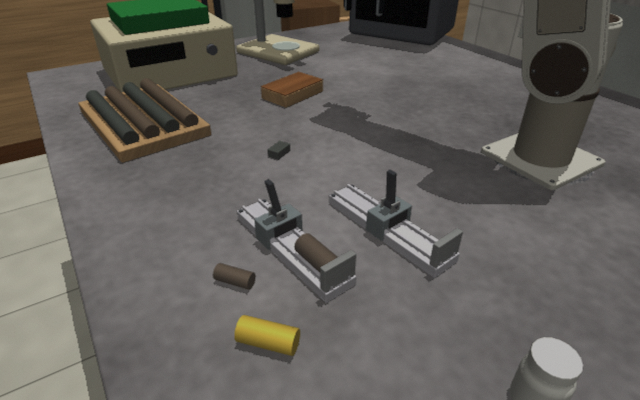

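View pics/top0.png

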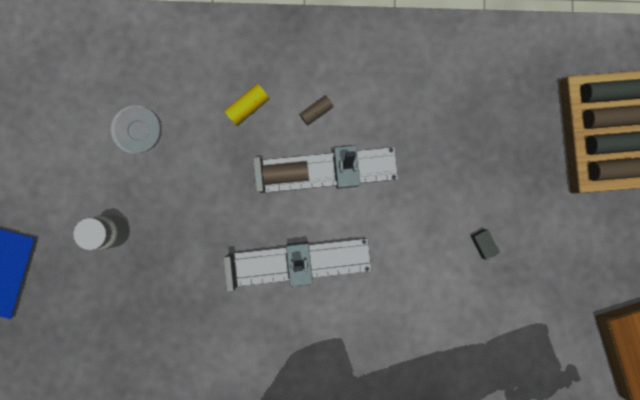

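The scene view shows the core rail farther from the robot (stop at about (278,225), core at (318,252)) and the empty rail nearer. In the top view the core is at (285,172) and its stop at (347,166). The empty stop is at (299,262), and the loose yellow and small brown cylinders are decoys. Next I'll measure.

```bash
cat > h.py <<'E'
import numpy as np,cv2,pickle
def plane(c,u,v,z):
    u=np.atleast_1d(np.asarray(u,float));v=np.atleast_1d(np.asarray(v,float))
    d=np.stack([(u-c["cx"])/c["fx"],(v-c["cy"])/c["fy"],np.ones_like(u)],1)@c["R"]
    o=-c["R"].T@c["t"]
    return o+d*((z-o[2])/d[:,2])[:,None]
def cloud(c):
    v,u=np.mgrid[0:400,0:640];Z=c["depth"]
    P=np.stack([(u-c["cx"])/c["fx"]*Z,(v-c["cy"])/c["fy"]*Z,Z],-1)-c["t"]
    return P@c["R"]
E
python3 - <<'E'
from h import *
for n,(x0,y0,x1,y1) in {"top":(215,130,415,300),"scene":(220,160,470,310)}.items():
    c=pickle.load(open(n+"0.pkl","rb"))
    cv2.imwrite(f"pics/{n}z.png",cv2.resize(c["img"][y0:y1,x0:x1],None,fx=3.2,fy=3.2,interpolation=2))
c=pickle.load(open("top0.pkl","rb"));P=cloud(c)
np.set_printoptions(precision=3,suppress=True)
for uv in [(285,172),(347,150),(347,183),(380,155),(320,172),(258,172),(299,262),(340,262),(200,200)]: print(uv,P[uv[1],uv[0]])
# rail rough: points by height in core rail region
u,v=np.meshgrid(range(640),range(400))
reg=(u>245)&(u<405)&(v>135)&(v<200)&(P[...,2]>.013)&(P[...,2]<.1)
Q=P[reg];r=cv2.minAreaRect(Q[:,:2].astype(np.float32));print("rail",r)
brown=reg&(u<312)&(u>264)&(P[...,2]>.03)&(c["img"].max(2)<130)
pts=np.argwhere(brown);print("core px",cv2.minAreaRect(pts[:,::-1].astype(np.float32)),cv2.minAreaRect(P[brown][:,:2].astype(np.float32)))
st=reg&(P[...,2]>.044)&(P[...,2]<.056)&(u>325)
print("stop",cv2.minAreaRect(P[st][:,:2].astype(np.float32)))
lv=reg&(P[...,2]>.072)&(u>325);print("lever",P[lv].min(0) if lv.any() else 0,P[lv].max(0) if lv.any() else 0)
E
```

```text
(285, 172) [0.622 0.044 0.055]
(347, 150) [ 0.664 -0.065  0.049]
(347, 183) [ 0.605 -0.066  0.05 ]
(380, 155) [ 0.659 -0.128  0.026]
(320, 172) [ 0.626 -0.018  0.021]
(258, 172) [0.621 0.09  0.064]
(299, 262) [0.467 0.017 0.066]
(340, 262) [ 0.461 -0.058  0.019]
(200, 200) [ 0.572  0.206 -0.   ]
rail ((0.6314746737480164, -0.03050634264945984), (0.07206787168979645, 0.259287029504776), 6.437089443206787)
core px ((285.9195556640625, 175.66908264160156), (26.489152908325195, 44.59809875488281), 84.47245788574219) ((0.6172477602958679, 0.04365147277712822), (0.047043558210134506, 0.08088487386703491), 6.682844161987305)
stop ((0.6353492140769958, -0.06470776349306107), (0.07203960418701172, 0.042261406779289246), 6.536051273345947)
lever [ 0.633 -0.073  0.072] [ 0.642 -0.057  0.1  ]
```

View pics/topz.png

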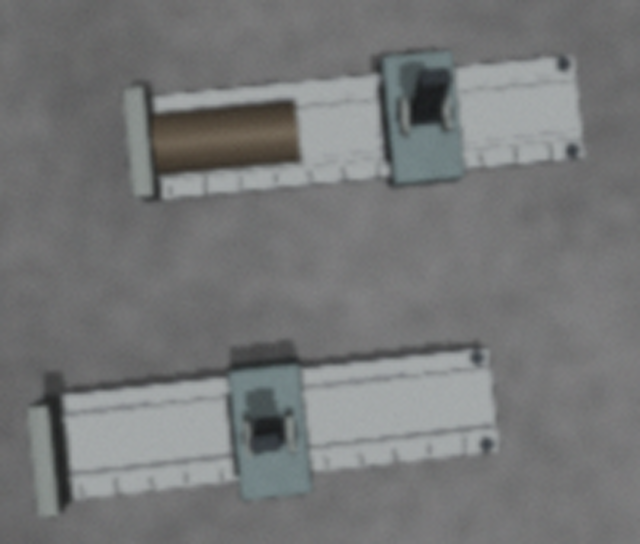

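View pics/scenez.png

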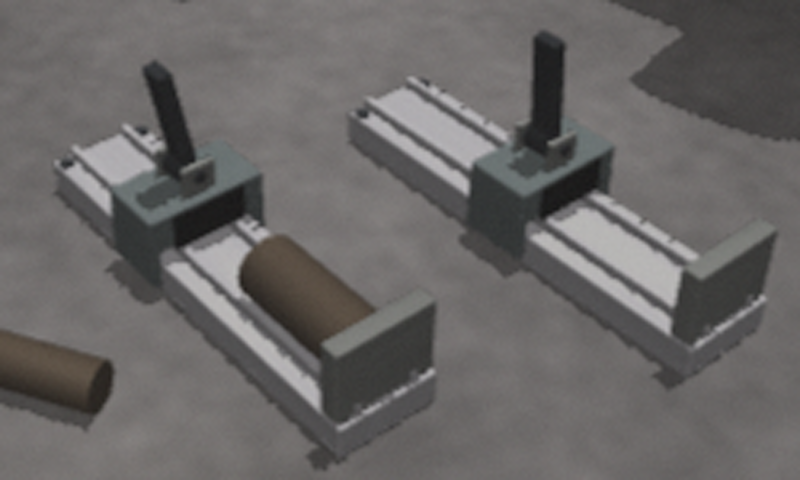

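```bash
python3 - <<'E'
from h import *
np.set_printoptions(precision=4,suppress=True)
c=pickle.load(open("top0.pkl","rb"));s=pickle.load(open("scene0.pkl","rb"))
a=np.radians(6.5);X=np.array([np.cos(a),np.sin(a),0]);Y=np.array([-np.sin(a),np.cos(a),0])
f=lambda P:np.array([P@X,P@Y,P[2]])
T=lambda u,v,z:f(plane(c,u/3.2+215,v/3.2+130,z)[0])
S=lambda u,v,z:f(plane(s,u/3.2+220,v/3.2+160,z)[0])
print("core near end",T(299,133,.045),"core far",T(152,137,.05))
print("core sides",T(225,104,.04),T(225,170,.04))
print("ears",T(405,115,.065),T(449,115,.065))
print("stop edges",T(388,118,.05),T(458,118,.05))
for z in (.115,.12,.125): print("tip top",z,T(435,75,z),S(155,67,z))
print("empty tip",S(548,37,.125),T(267,430,.125),"empty ears",T(247,430,.065),T(292,430,.065))
print("scene core near-end",S(262,262,.038),"stop front face top edge",S(220,190,.05))
E
```

```text
core near end [ 0.6208 -0.0678  0.045 ] core far [0.626  0.0131 0.05  ]
core sides [ 0.6414 -0.0282  0.04  ] [ 0.6046 -0.0246  0.04  ]
ears [ 0.6232 -0.1258  0.065 ] [ 0.6209 -0.1496  0.065 ]
stop edges [ 0.6239 -0.1176  0.05  ] [ 0.6201 -0.1563  0.05  ]
tip top 0.115 [ 0.6372 -0.1383  0.115 ] [ 0.6271 -0.1525  0.115 ]
tip top 0.12 [ 0.6366 -0.1378  0.12  ] [ 0.631  -0.1459  0.12  ]
tip top 0.125 [ 0.6359 -0.1372  0.125 ] [ 0.635  -0.1393  0.125 ]
empty tip [ 0.463  -0.0377  0.125 ] [ 0.47   -0.0373  0.125 ] empty ears [ 0.4627 -0.0242  0.065 ] [ 0.4602 -0.0482  0.065 ]
scene core near-end [ 0.6229 -0.0707  0.038 ] stop front face top edge [ 0.614  -0.1189  0.05  ]
```

```bash
cat > st.py <<'E'
from workcell import bot
import numpy as np
from scipy.spatial.transform import Rotation as R
o=bot.get_obs();a=np.radians(6.5);X=np.array([np.cos(a),np.sin(a),0]);Y=np.array([-np.sin(a),np.cos(a),0])
p=o["eef_pos"];M=R.from_quat(o["tool_rot"]).as_matrix()
F=o["ft_force"]
print("t",round(o["clock"],2),"x'y'z mm",(np.array([p@X,p@Y,p[2]])*1e3).round(1),"yaw",np.degrees(np.arctan2(M[1,0],M[0,0])).round(2),"tilt",M[:,2].round(3),"F'",np.array([F@X,F@Y,F[2]]).round(1),"w",round(o["grip_width"]*1e3,1))
E
python3 -m crank '[[[0,0,0,10.7,100],[0,0,0,3,100],[50,-34,0,0,100],[50,-34,0,0,100],[50,-34,0,0,100],[50,-34,0,0,100],[50,-34,0,0,100],[50,-34,0,0,100],[50,-34,0,0,100],[50,-34,0,0,100],[50,-34,0,0,100]]]'; python3 st.py
```

```text
clock: 1.48
eef_pos: [0.597, -0.111, 0.2049]
tool_rot: [0.999, 0.046, -0.003, -0.003]
ft_force: [0.4, -1.3, 0.2]
grip_width: 0.0515
t 1.48 x'y'z mm [ 580.6 -177.9  204.9] yaw 5.31 tilt [-0.006  0.006 -1.   ] F' [ 0.3 -1.3  0.2] w 51.5
```

```bash
python3 -m crank '[[[48,-38,0,-1.2,100],[0,0,0,0,100],[0,0,0,0,100]]]' >/dev/null; python3 st.py
```

```text
t 1.85 x'y'z mm [ 632.  -136.1  200.3] yaw 6.9 tilt [-0.012  0.006 -1.   ] F' [ 0.3 -1.4 -0.2] w 51.9
```

```bash
python3 - <<'E'
from workcell import bot
import cv2
c=bot.camera("scene");cv2.imwrite("pics/s1.png",cv2.resize(c["img"][100:320,200:480],None,fx=2.7,fy=2.7))
E
```

```text
(no output)
```

View pics/s1.png

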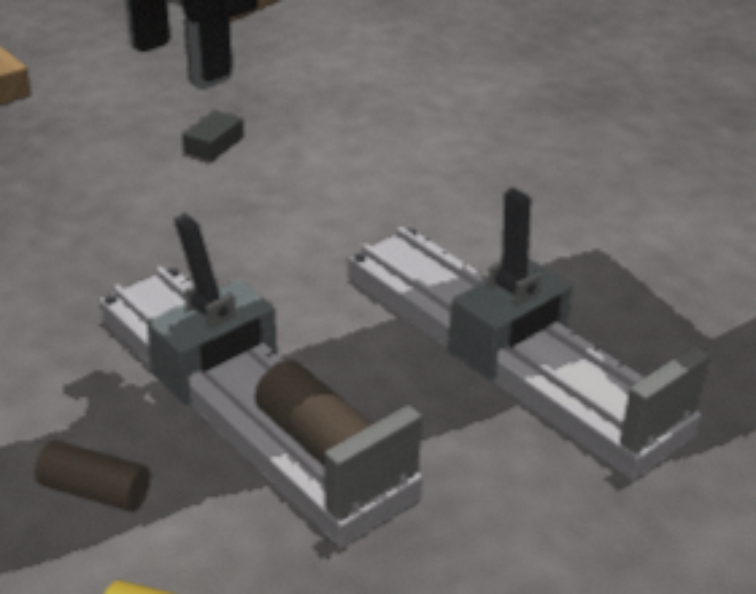

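The fingers (crop (150,40) and (210,65)) straddle the point above the core rail's lever tip (185,220). I'll descend and grip.

```bash
python3 -m crank '[[[0,0,40,0,100],[0,0,40,0,100],[0,0,25,0,100],[0,0,5,0,100]]]' >/dev/null; python3 st.py;  python3 -m crank '[[[0,0,0,0,200],[0,0,0,0,200],[0,0,0,0,200],[0,0,0,0,200]]]'>/dev/null; python3 st.py; python3 - <<'E'
from workcell import bot
import cv2
c=bot.camera("scene");cv2.imwrite("pics/s2.png",cv2.resize(c["img"][100:320,200:480],None,fx=2.7,fy=2.7))
E
```

```text
t 2.4 x'y'z mm [ 627.4 -141.    91.1] yaw 6.38 tilt [-0.008  0.006 -1.   ] F' [ 0.1 -0.1  0.4] w 51.5
t 2.9 x'y'z mm [ 628.3 -142.2   95.5] yaw 6.27 tilt [-0.002  0.006 -1.   ] F' [-0.3  0.  -0.2] w 18.5
```

View pics/s2.png

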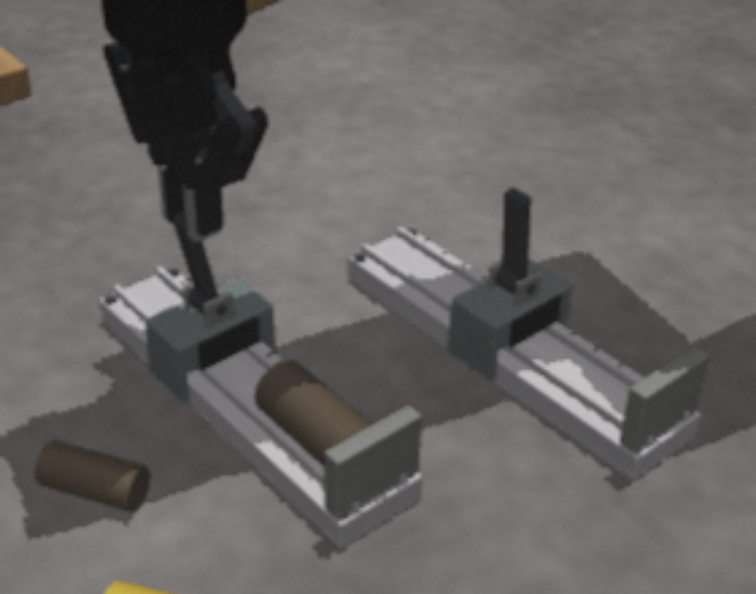

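The lever is caged between the fingers: opening 18.5 mm against a 16 mm bar, tips at crop (200,230). Now I'll slide it.

```bash
python3 -m crank '[[[0,-10,0,0,200],[0,-10,0,0,200],[0,-10,0,0,200],[0,-8,0,0,200],[0,-3,0,0,200],[0,0,0,0,200]]]'>/dev/null; python3 st.py; python3 - <<'E'
from workcell import bot
import cv2
c=bot.camera("scene");cv2.imwrite("pics/s3.png",cv2.resize(c["img"][100:320,200:480],None,fx=2.7,fy=2.7))
E
```

```text
t 3.7 x'y'z mm [628.5 -99.8  95.8] yaw 6.26 tilt [-0.002  0.002 -1.   ] F' [-0.  -2.5 -0.1] w 18.5
```

View pics/s3.png

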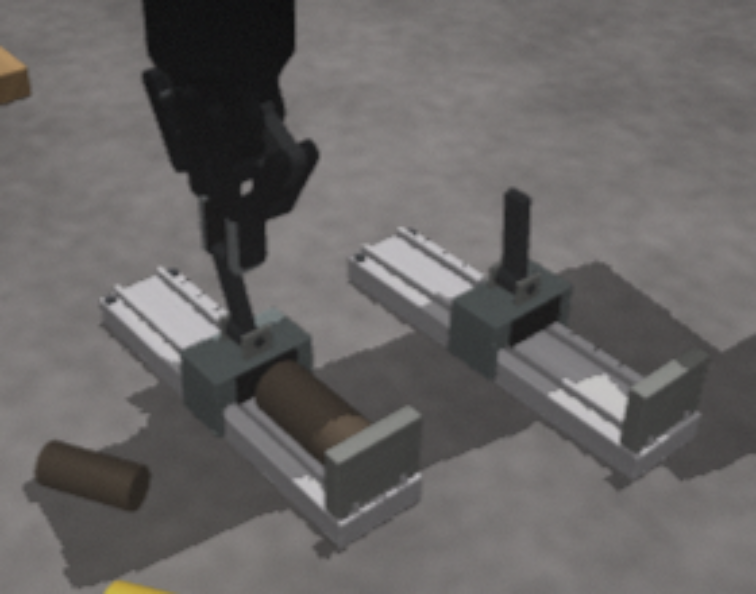

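The stop has moved with its lever (crop (245,360)) and is close to the core's end at (260,390). I'll creep the rest and watch the force.

```bash
python3 -m crank '[[[0,-3,0,0,200],[0,-3,0,0,200]]]'>/dev/null; python3 st.py;python3 -m crank '[[[0,-2,0,0,200],[0,-2,0,0,200]]]'>/dev/null; python3 st.py;
```

```text
t 4.0 x'y'z mm [628.6 -94.4  95.8] yaw 6.19 tilt [-0.002  0.002 -1.   ] F' [-0.9 -2.3 -1.5] w 18.4
t 4.25 x'y'z mm [628.6 -90.3  95.8] yaw 6.17 tilt [-0.002  0.001 -1.   ] F' [-0.6 -1.3 -0.8] w 18.5
```

```bash
python3 -m crank '[[[0,-2,0,0,200],[0,0,0,0,200]]]'>/dev/null; python3 st.py;python3 -m crank '[[[0,-2,0,0,200],[0,0,0,0,200]]]'>/dev/null; python3 st.py;python3 - <<'E'
from workcell import bot
import cv2
c=bot.camera("scene");cv2.imwrite("pics/s4.png",cv2.resize(c["img"][150:300,240:400],None,fx=4,fy=4))
E
```

```text
t 4.5 x'y'z mm [628.6 -88.8  95.8] yaw 6.15 tilt [-0.002  0.    -1.   ] F' [-0.2 -1.8 -0.5] w 18.4
t 4.75 x'y'z mm [628.6 -88.6  95.7] yaw 6.07 tilt [-0.001 -0.003 -1.   ] F' [ 0.7 -3.8 -1.6] w 18.3
```

View pics/s4.png

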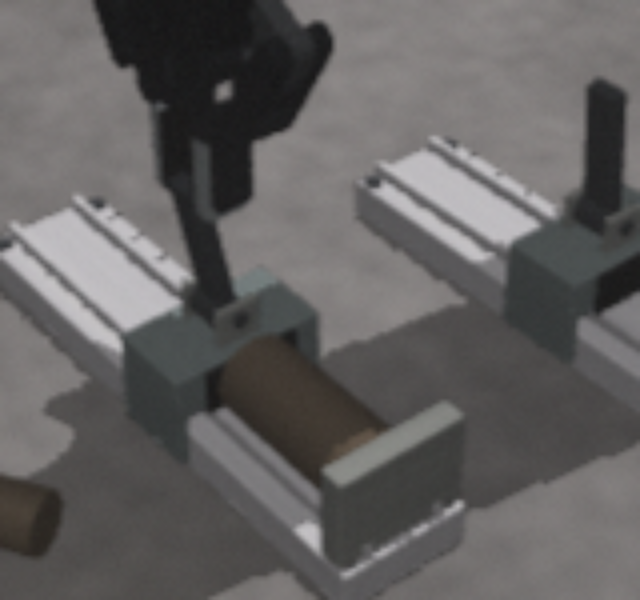

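The stop is against the core: the motion blocked at y' −88.6, where −89.5 was predicted, and the image shows no gap at crop (225,375). I'll free the cage, back off towards the robot and close the fingers.

```bash
python3 -m crank '[[[0,1,0,0,190],[-15,0,0,0,190],[-20,0,0,0,190],[-10,0,0,0,230],[0,0,0,0,255],[0,0,0,0,255],[0,0,0,0,255]]]'>/dev/null; python3 st.py;python3 - <<'E'
from workcell import bot
import cv2
c=bot.camera("scene");cv2.imwrite("pics/s5.png",cv2.resize(c["img"][150:300,240:400],None,fx=4,fy=4))
E
```

```text
t 5.67 x'y'z mm [585.6 -83.9  97. ] yaw 6.33 tilt [ 0.003  0.007 -1.   ] F' [ 0.2  0.5 -0.1] w -0.1
```

View pics/s5.png

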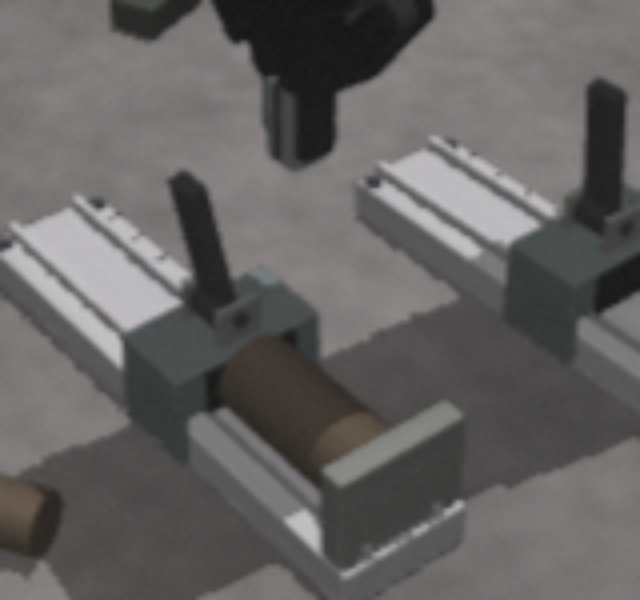

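The lever still stands up (crop tip (185,180)), and the shut fingers are clear on the robot side at (300,150). I'll line up behind the lever.

```bash
python3 -m crank '[[[18,4,-8,0,255],[0,1,0,0,255],[0,0,0,0,255]]]'>/dev/null; python3 st.py
```

```text
t 6.1 x'y'z mm [603.6 -88.9 104.2] yaw 6.33 tilt [ 0.001  0.007 -1.   ] F' [-0.6 -0.8 -1.4] w 0.1
```

```bash
python3 -m crank '[[[8,0,0,0,255],[6,0,0,0,255],[6,0,1,0,255],[6,0,2,0,255],[0,0,0,0,255]]]'>/dev/null; python3 st.py; python3 -m crank '[[[6,0,3,0,255],[5,0,4,0,255],[4,0,4,0,255],[0,0,0,0,255]]]'>/dev/null; python3 st.py;python3 - <<'E'
from workcell import bot
import cv2
c=bot.camera("scene");cv2.imwrite("pics/s6.png",cv2.resize(c["img"][150:300,240:400],None,fx=4,fy=4))
E
```

```text
t 6.72 x'y'z mm [630.7 -88.7 100.8] yaw 6.34 tilt [ 0.001  0.007 -1.   ] F' [0.4 0.2 0.3] w -0.2
t 7.22 x'y'z mm [646.5 -88.6  88.8] yaw 6.34 tilt [ 0.     0.007 -1.   ] F' [ 0.5 -0.5 -0.5] w -0.2
```

View pics/s6.png

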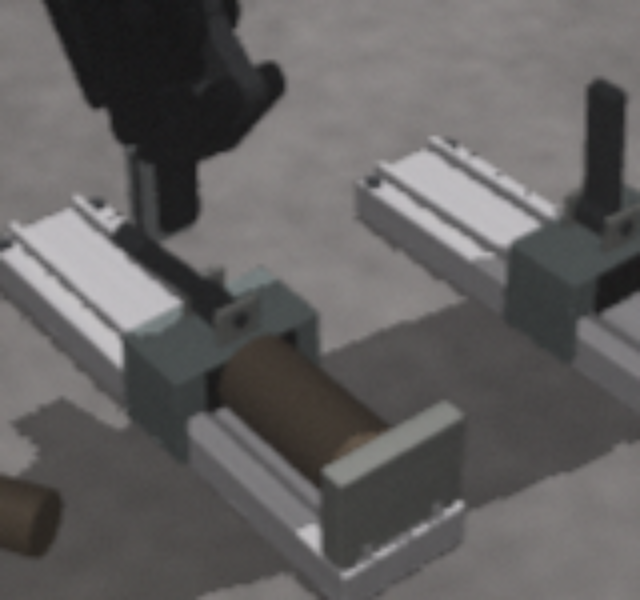

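The lever is folding away (crop bar (120,230)–(220,300)) with the finger on its back. I'll carry on down.

```bash
python3 -m crank '[[[4,0,5,0,255],[4,0,5,0,255],[3,0,5,0,255],[0,0,0,0,255]]]'>/dev/null; python3 st.py; python3 -m crank '[[[1,0,5,0,255],[0,0,4,0,255],[0,0,0,0,255]]]'>/dev/null; python3 st.py;python3 - <<'E'
from workcell import bot
import cv2
c=bot.camera("scene");cv2.imwrite("pics/s7.png",cv2.resize(c["img"][150:300,240:400],None,fx=4,fy=4))
E
```

```text
t 7.78 x'y'z mm [658.2 -88.6  73. ] yaw 6.34 tilt [ 0.001  0.007 -1.   ] F' [0.1 0.9 0.2] w 0.1
t 8.15 x'y'z mm [661.  -88.6  65. ] yaw 6.34 tilt [ 0.005  0.007 -1.   ] F' [-0.2  0.3  0.3] w 0.1
```

View pics/s7.png

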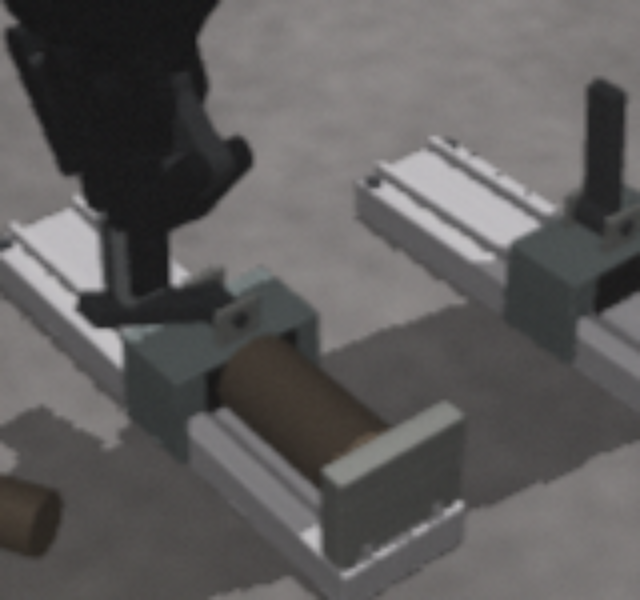

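The lever is nearly flat (crop (85,310)–(225,300)). I'll press to the end stop.

```bash
for i in 1; do python3 -m crank '[[[0,0,3,0,255],[0,0,2,0,255]]]'>/dev/null; python3 st.py; done; python3 -m crank '[[[0,0,4,0,255],[0,0,4,0,255]]]'>/dev/null; python3 st.py
```

```text
t 8.45 x'y'z mm [662.4 -88.7  62.1] yaw 6.34 tilt [ 0.009  0.007 -1.   ] F' [-2.1  1.   8.4] w -0.0
t 8.7 x'y'z mm [664.7 -88.7  56.9] yaw 6.35 tilt [ 0.015  0.008 -1.   ] F' [-2.  -0.7 12. ] w -0.1
```

```bash
python3 -m crank '[[[0,0,4,0,255],[0,0,4,0,255]]]'>/dev/null; python3 st.py; python3 - <<'E'
from workcell import bot
import cv2
c=bot.camera("scene");cv2.imwrite("pics/s8.png",cv2.resize(c["img"][150:300,240:400],None,fx=4,fy=4))
E
```

```text
t 8.95 x'y'z mm [665.8 -88.9  49.7] yaw 6.34 tilt [ 0.017  0.008 -1.   ] F' [ 0.9 -0.9  9.3] w -0.1
```

View pics/s8.png

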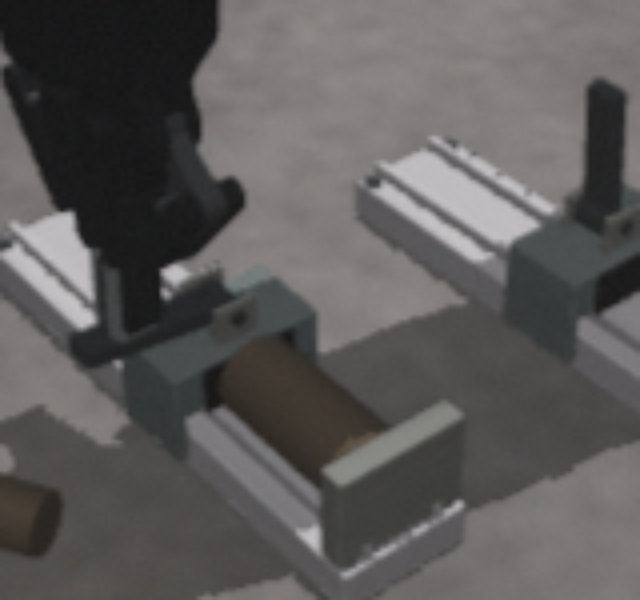

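```bash
python3 - <<'E'
from h import *
from workcell import bot
np.set_printoptions(precision=1,suppress=True)
c=bot.camera("scene");P=cloud(c)*1e3
a=np.radians(6.5);X=np.array([np.cos(a),np.sin(a),0]);Y=np.array([-np.sin(a),np.cos(a),0])
for u,v in [(80,345),(90,345),(105,345),(115,345),(130,342),(145,335),(165,325),(180,320),(200,305),(145,310),(110,300),(240,285),(210,340)]:
    p=P[int(150+v/4),int(240+u/4)];print((u,v),np.array([p@X,p@Y,p[2]]))
im=c["img"][215:250,250:315]
cv2.imwrite("pics/s9.png",cv2.resize(im,None,fx=12,fy=12,interpolation=0))
E
```

```text
(80, 345) [687.  -89.3  72.1]
(90, 345) [684.6 -87.6  71.9]
(105, 345) [679.2 -85.   70.8]
(115, 345) [676.3 -83.9  70. ]
(130, 342) [669.  -84.2  67.9]
(145, 335) [662.3 -83.1  69.1]
(165, 325) [652.9 -83.3  68.1]
(180, 320) [934.8 368.9 507.6]
(200, 305) [634.2 -85.6  67.2]
(145, 310) [664.1 -78.8  84.7]
(110, 300) [677.4 -82.   93.2]
(240, 285) [ 602.9 -102.2   51.4]
(210, 340) [633.6 -82.1  50.6]
```

View pics/s9.png

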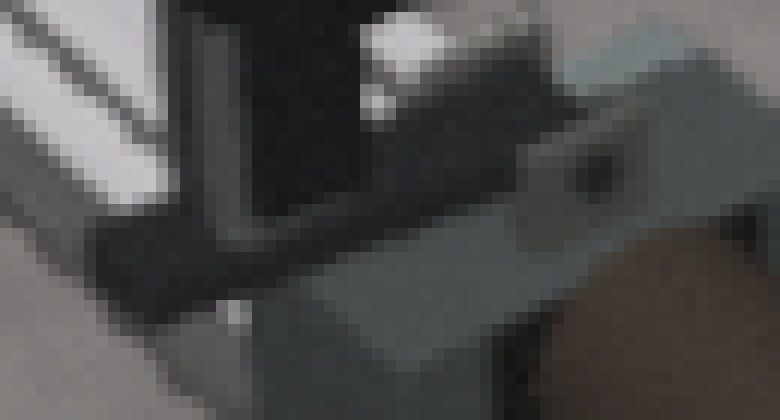

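```bash
python3 st.py; python3 - <<'E'
from h import *
from workcell import bot
o=bot.get_obs()
a=np.radians(6.5);X=np.array([np.cos(a),np.sin(a),0]);Y=np.array([-np.sin(a),np.cos(a),0])
s=pickle.load(open("scene0.pkl","rb"))
def pj(p):
    q=s["R"]@p+s["t"];return ((q[0]/q[2]*s["fx"]+s["cx"]-240)*4,(q[1]/q[2]*s["fy"]+s["cy"]-150)*4)
print("tcp now in crop",pj(o["eef_pos"]))
print("s5 tcp",pj(.5856*X-.0839*Y+np.array([0,0,.097])))
print("s7 tcp",pj(.661*X-.0886*Y+np.array([0,0,.065])))
print("s4 tcp",pj(.6286*X-.0886*Y+np.array([0,0,.0957])))
E
```

```text
t 9.05 x'y'z mm [665.7 -88.9  49.6] yaw 6.34 tilt [ 0.017  0.008 -1.   ] F' [ 1.3 -0.4  5.5] w -0.0
tcp now in crop (np.float64(131.35695004226932), np.float64(366.2210875979497))
s5 tcp (np.float64(299.115393178605), np.float64(199.7134364038552))
s7 tcp (np.float64(139.4607416880708), np.float64(331.6611865876241))
s4 tcp (np.float64(204.35226651408516), np.float64(237.2552478124436))
```

The reported TCP projects about 20 mm below the visible fingertip (picture s5: tip at row 165, reported TCP at row 200). So flat corresponds to a reported z of about 44 mm. I'll press on, watching the force.

```bash
python3 -m crank '[[[0,0,3,0,255],[0,0,2,0,255]]]'>/dev/null; python3 st.py; python3 -m crank '[[[0,0,3,0,255],[0,0,3,0,255]]]'>/dev/null; python3 st.py;
```

```text
t 9.3 x'y'z mm [666.5 -89.   47.8] yaw 6.34 tilt [ 0.02   0.007 -1.   ] F' [-4.5  0.6 12.7] w -0.1
t 9.55 x'y'z mm [666.3 -88.9  43.4] yaw 6.34 tilt [ 0.02   0.008 -1.   ] F' [-3.5  1.1 16.3] w 0.1
```

```bash
python3 -m crank '[[[0,0,3,0,255],[0,0,3,0,255]]]'>/dev/null; python3 st.py; python3 -m crank '[[[0,0,3,0,255],[0,0,3,0,255]]]'>/dev/null; python3 st.py;  cat > lv.py <<'E'
from h import *
from workcell import bot
import sys
np.set_printoptions(precision=1,suppress=True)
a=np.radians(6.5);X=np.array([np.cos(a),np.sin(a),0]);Y=np.array([-np.sin(a),np.cos(a),0])
c=bot.camera("scene");P=cloud(c)*1e3
Q=np.stack([P@X,P@Y,P[...,2]],-1)
m=(c["img"].max(2)<75)&(Q[...,0]>615)&(Q[...,0]<700)&(abs(Q[...,1]+89)<12)&(Q[...,2]>40)&(Q[...,2]<85)
q=Q[m]
for x in range(630,695,8):
    k=abs(q[:,0]-x)<4
    if k.any(): print(x,k.sum(),"z",q[k,2].min(),np.median(q[k,2]),q[k,2].max())
cv2.imwrite(sys.argv[1],cv2.resize(c["img"][150:300,240:400],None,fx=4,fy=4))
E
python3 lv.py pics/s10.png
```

```text
t 9.8 x'y'z mm [666.5 -88.9  43.1] yaw 6.33 tilt [ 0.023  0.008 -1.   ] F' [-7.4  0.8 19.8] w 0.1
t 10.05 x'y'z mm [666.5 -88.9  43.2] yaw 6.33 tilt [ 0.026  0.007 -1.   ] F' [-5.8  0.9 18.1] w -0.0
630 88 z 49.76895568995809 64.09283711292963 68.12687455823236
638 48 z 50.13453280021228 64.18257946898478 66.57191956251228
646 50 z 49.871057996288705 63.56455351142485 66.44362172833992
654 30 z 49.32728649136884 59.8602500738509 64.55867253933138
662 56 z 40.092699204307664 50.956377776404466 79.09847674938581
670 43 z 56.85252699461526 70.49749523979061 84.55545210725153
678 86 z 57.224159449268825 65.64982476935765 84.81155294816183
686 57 z 56.102724210706626 62.85433288817059 65.39320067182923
```

View pics/s10.png

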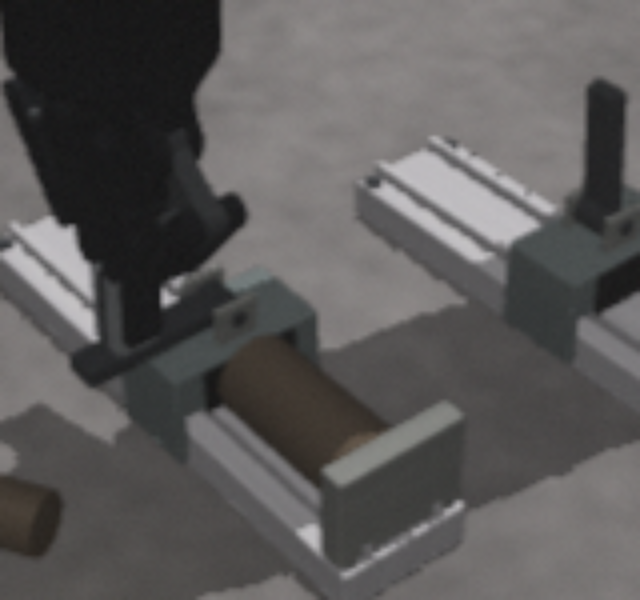

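The lever has reached its end stop: z is blocked at 43.2 mm with about 19 N, and the lever top reads 64–65 mm along its length. I'll retract straight up and check.

```bash
python3 -m crank '[[[0,0,-15,0,255],[0,0,-40,0,255],[0,0,-50,0,255],[0,40,-30,0,255],[0,50,0,0,255],[0,50,0,0,255],[0,0,0,0,255],[0,0,0,0,255]]]'>/dev/null; python3 st.py; python3 lv.py pics/s11.png; python3 - <<'E'
from h import *
from workcell import bot
c=bot.camera("top");cv2.imwrite("pics/top2.png",cv2.resize(c["img"][130:300,215:415],None,fx=3.2,fy=3.2,interpolation=2))
a=np.radians(6.5);X=np.array([np.cos(a),np.sin(a),0]);Y=np.array([-np.sin(a),np.cos(a),0])
E
```

```text
t 11.1 x'y'z mm [ 660.1 -231.5  174.6] yaw 6.5 tilt [ 0.014  0.008 -1.   ] F' [ 0.  -0.  -0.2] w 0.0
630 79 z 49.29950401067229 63.41428311163441 66.8859603841082
638 58 z 49.611215094179634 64.02727470380694 66.89281246321436
646 54 z 50.254958556931555 63.81247933083718 66.09014656686881
654 57 z 48.486097269008205 63.91204936679667 65.86520267937608
662 75 z 40.53683959463527 61.3489569065141 66.22552833295364
670 50 z 55.437454940905546 64.35117455699799 66.03778189703168
678 46 z 55.67804812275521 64.0854022394764 66.49402404413064
686 63 z 56.66407109483181 63.11427328799147 66.12860686135338
```

View pics/s11.png

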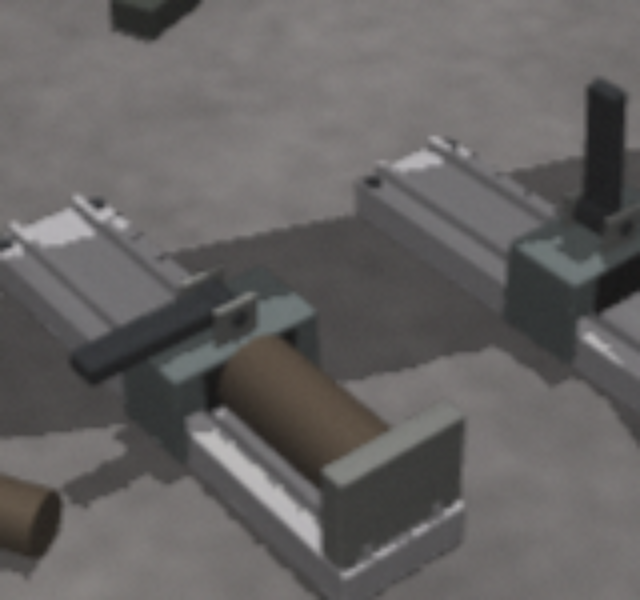

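View pics/top2.png

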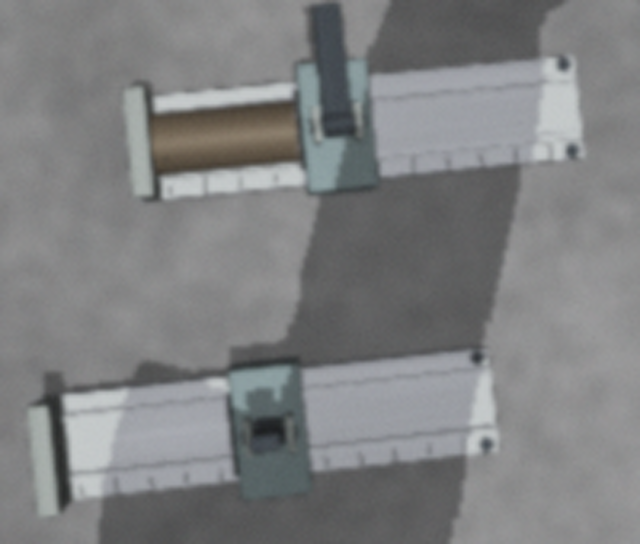

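The stop touches the core at crop (300,130), and the core still reaches the fence (152–300, as before). The lever lies flat, its top level at about 64 mm out to the tip. The empty stop and lever, at (267,430), haven't moved. The robot is clear, so I'll hand in.

```bash
python3 -c "
from workcell import bot
print(bot.job_done())"
```

```text
the job is handed in; nothing more can be done
None
```

The job is done and handed in at about 11 s of the 42 s allowed; the hand-in gives no verdict.

- **What I did:** I caged the upright lever of the core's rail between the fingers. With it I slid the stop about 48 mm until it was blocked by the core. Then I backed off, shut the fingers and folded the lever down to its end stop, pressing with about 20 N at most. Finally I moved the arm clear.
- **Last checks:**
  - The stop touches the core with no visible gap.
  - The core is where it was, at the fence.
  - The lever lies flat, its top level at about 64 mm out to the tip.
  - The empty rail's stop and lever look unmoved.
  - The tool force is about zero.
- **Disagreement:** With the fingers shut, the reported tool point lay about 20 mm below the fingertip seen in the images. Because of that, my first estimate of the height at which the lever is flat was wrong. I pressed on by images, depth and force until the lever was flat.

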